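# Lock the jar row with the wedge, then scrub out the open jar

### The arm

A 7-joint arm with a two-finger parallel gripper is mounted at the origin on the work surface. World frame = base frame: x ahead of the robot, y to its left, z up, the work surface at z = 0. Lengths are in mm, angles in degrees, forces in N, time in s.
With the tool pointing down it reaches from about 425 to 925 mm from the base axis. Payload 6.8 kg.
Tool frame: the origin (TCP) lies midway between the tips of the shut fingers; the grasp point (between the pads) lies 19 mm behind it; z points along the fingers, y is the line along which they close (so a half turn about z gives the same grasp; the last joint's range is limited). The gripper opens to 88 mm and grips with 3 to 60 N. Pads are 20 mm wide; open, the fingers measure 115 mm over their backs; the gripper's body (75 mm by 178 mm) begins 61 mm behind the grasp point.
Start: joints at [-81.194, 27.33, 1.283, 89.118, -0.659, 63.558, -4.761], TCP at [174.699, 652.018, 222.664] pointing down, gripper open.
Joint ranges: [-169.35, 169.35], [-19.33, 120.38], [-80.79, 83.38], [13.8, 139.57], [-78.32, 258.32], [9.67, 109.79], [-169.56, 169.56]. Speed limits (degrees/s): [136.94, 136.94, 180, 180, 180, 180, 180].

### API

Orientations are given as [roll, pitch, yaw] about the fixed x, y, z axes, in that order (R = Rz(yaw) Ry(pitch) Rx(roll)).
In Python, from workcell import manip, optics gives the robot as it stands. The module is installed in compiled form; this text tells all that it offers.
- The arm moves only by the tool move_arm, never from a script. Its argument "increments" is a list of rows, each a list of 2 entries, a list of its own where there are three numbers: the shift along the tool's x, y, z in units of 80 mm (1.0 is 80 mm), then the turn, a rotation vector about the tool's x, y, z in units of 0.08 rad (1.0 is 0.08 rad). In form: [[[x, y, z], [wx, wy, wz]], ...]. A call has exactly 5 rows; each row shifts and turns the commanded pose from where the row before left it, along the tool's axes as they then stand; what a row does not reach is not made up. A row lasts 1/10 s, in which the tool goes at most 50 mm and 8.59 degrees, less where a joint would pass 70% of its speed; a pose out of reach is approached as far as the arm can. A call with a number of a shift or a turn outside -1 to 1 is refused whole. A call with a gripper value outside its range is refused whole. "hand" is the closure, from -1 (fully open) to 1 (shut), set as the call begins (left out, the last holds). The fingers move at their own pace and stop on an object; the grip force is fixed at half the most. Time passes only in rows, so rows that do not move let the fingers close, or fill a call up. It gives the time, the measured TCP pose, the force, the opening and the grip force at its end, in the units of the state.
- manip.sense(): the state, without advancing time (a new reading comes with each control period).
- optics.read_camera(name): name is "side" or "top"; returns a dict with "img" (420x560x3 uint8, red, green, blue), "fx", "fy", "cx", "cy" (pixels), "world_from_camera" (4x4, takes a point from camera to world coordinates). Camera axes: x right, y up, looking along -z (the intrinsics and any distortion apply to the point x, -y, -z); pixel columns grow to the right and rows downward; lengths in mm; the calibration is good to about 2 mm. A picture is of the moment at which its call begins. There is no depth.
- manip.close_job(): hands the job in; it is judged then, once.
The state is a dict: "t": time; "joint_pos": joint angles; "dq": joint speeds; "joint_torque": joint torques, N m; "tool_pos": TCP position; "eef_rot": TCP orientation; "ft_force": force on the tool from outside, world axes, zero at the start; "moment": the same for the moment, N m; "grip_width": finger opening in mm; "finger_force": force on a finger pad.
Only numpy, scipy, OpenCV 4.12 (cv2) and the standard library are available. Lean on these libraries where they do the work, as an engineer would, in place of code of your own. Each camera call takes 0.05 s, during which the arm holds its last target. There are 200 camera calls.

### The job

The three glass jars stand loose in their wooden rack: push the wooden wedge farther in along the rack's end board until it jams and locks the row tight. Then take the bottle brush out of the tin and scrub the inside of the open jar with three full strokes, each time pushing the bristles right down to the jar's floor and then drawing them up until at least half of their length stands above the rim. Finally stand the brush back in the tin, bristles down, and leave the jars upright in the rack with the wedge still tight, and the lid, pliers and screwdriver where they lie.

Things in the scene. Friction and masses are not known exactly. Their poses are not given: they have to be found in the camera images.
- rack: fixed varnished wooden jar rack, 108 (x) by 286 (y) by 57 mm tall; origin at the centre of its underside, z up, y along the jar row. Base board 12 mm thick carries jars and wedge. 57 mm end boards, inner faces at y = +125 and -125 mm; 34 mm rails keep the jars near x = 0 but leave a lane open along the -y end board, where the wedge slides in the rack's +x direction
- wedge_butt (a point): centre of the thick end face (to push on) of the loose wooden wedge: 150 long, 30 high, 35 mm thick here, 10 at the other end. Straight side along the -y end board, tapered side to the last jar, thick end out of the rack's -x side; x axis as the rack's. Slides with 2 to 7 N, then jams: tight near x = -78 mm in the rack's frame, 35 to 50 mm farther in than at the start; a 12 N push settles it
- jar_open: the open glass jar (the only one without a lid), empty: 76 mm outside, 68 mm inside diameter, straight inside, 110 mm tall, floor 8 mm thick; origin at the centre of its underside, z up. It stands in any of the three places of the rack, loose until the row is wedged
- jar_rim (a point): centre of the open jar's mouth, 110 mm above its underside and 102 mm above its inner floor
- jar_floor (a point): centre of the open jar's inner floor
- jar_a: glass jar of the same size with a brass lid (75 mm wide, 114 mm tall in all), part full of fasteners; origin at the centre of its underside
- jar_b: second lidded jar like jar_a; origin at the centre of its underside
- brush_grip (a point): middle of the wooden handle of the bottle brush, the place to grip: handle 20 mm thick, 85 mm long, 42 mm of it above and 43 mm below this point; z along the brush from bristles to handle. The brush is 235 mm long; at the start it stands upright in the tin, handle up
- brush_tip (a point): bottom end of the brush, 193 mm below brush_grip along the brush. The bristle head is 75 mm long (from this end up), 69 mm in diameter and springy: it rubs lightly (up to 2 N) on the wall of the 68 mm jar and finds its way in when up to 3 mm off centre
- tin: loose open steel tin holding the brush, 99 mm outside, 93 mm inside diameter, 119 mm tall, floor 3 mm thick; origin at the centre of its underside, z up
- lid: bystander: the open jar's brass lid lying on the bench, 75 mm wide, 14 mm thick; origin at the centre of its underside
- pliers: bystander: combination pliers lying on the bench, about 170 mm long, 16 mm thick; origin near the pivot, x towards the jaws
- screwdriver: bystander: screwdriver lying on the bench; origin at its underside, x towards the blade
Things that resemble listed ones, but are neither listed nor needed, are in the scene too. What is shaped like the tin but orange, pink or red is not meant.

How it is judged (in metres and radians):
On the way, in this order (a step that is already met when the one before it is completed fails the run):
1. the wedge is driven in until the row is locked tight (wedge_butt beyond x = -86 mm in the rack's frame) (x of wedge_butt in the frame of rack above -0.086 m), for 0.2 s.
2. the bristles are down at the open jar's floor for the first time (brush_tip within 10 mm of the floor) (horizontal distance between brush_tip and jar_floor below 0.02 m and z of brush_tip in the frame of jar_floor below 0.01 m), for 0.05 s.
3. the brush is drawn up for the first time, about half of the bristles above the rim (brush_tip at least 58 mm above the jar's floor, still over the jar) (horizontal distance between brush_tip and jar_floor below 0.02 m and z of brush_tip in the frame of jar_floor above 0.058 m), for 0.05 s.
4. the bristles are down at the open jar's floor for the second time (brush_tip within 10 mm of the floor) (all of step 2), for 0.05 s.
5. the brush is drawn up for the second time, about half of the bristles above the rim (brush_tip at least 58 mm above the jar's floor, still over the jar) (all of step 3), for 0.05 s.
6. the bristles are down at the open jar's floor for the third time (brush_tip within 10 mm of the floor) (all of step 4), for 0.05 s.
7. the brush is drawn up for the third time, about half of the bristles above the rim (brush_tip at least 58 mm above the jar's floor, still over the jar) (all of step 5), for 0.05 s.
At the end, for the whole second after the job is handed in: wedge tight (wedge_butt beyond x = -86 mm in the rack's frame); the three jars upright (0.06 rad) on the rack's base, within 8 mm of its middle line; brush in the upright tin, bristles down (lower end within 15 mm of the tin's underside, leaning under 0.4 rad) (x of wedge_butt in the frame of rack above -0.086 m and angle between each of jar_open, jar_a, jar_b, tin's own z axis and vertical below 0.06 rad and z of jar_open in the frame of rack between 0.008 and 0.018 m and z of jar_a in the frame of rack between 0.008 and 0.018 m and z of jar_b in the frame of rack between 0.008 and 0.018 m and x of jar_open in the frame of rack between -0.008 and 0.008 m and x of jar_a in the frame of rack between -0.008 and 0.008 m and x of jar_b in the frame of rack between -0.008 and 0.008 m and horizontal distance between brush_tip and tin below 0.045 m and z of brush_tip in the frame of tin below 0.015 m and angle between brush_tip's own z axis and vertical below 0.4 rad and height (world z) of tin below 0.01 m); the robot touches nothing.
It fails at once if a jar is tipped by more than 0.3 rad or lifted more than 25 mm off the rack's base ((angle between jar_open's own z axis and vertical above 0.3 rad or z of jar_open in the frame of rack above 0.037 m) or (angle between jar_a's own z axis and vertical above 0.3 rad or z of jar_a in the frame of rack above 0.037 m) or (angle between jar_b's own z axis and vertical above 0.3 rad or z of jar_b in the frame of rack above 0.037 m)).
It fails at once if the lid is moved more than 30 mm (distance of lid from where it was at the start of the episode above 0.03 m).
It fails at once if the pliers is moved more than 30 mm (distance of pliers from where it was at the start of the episode above 0.03 m).
It fails at once if the screwdriver is moved more than 30 mm (distance of screwdriver from where it was at the start of the episode above 0.03 m).
It also fails if it takes over 72 s, if anything falls off the work surface, if the arm or the gripper's body presses on something with over 40 N, if the wrist force passes 120 N, or if a joint passes its speed limit or range.

## Working session

There is one attempt and no reset: what is moved stays moved. The work goes in short steps, Python scripts to look and compute and a tool call to move; the robot and the scene stay as the last step left them, time stands still between calls to the robot, and variables do not carry over. Pictures are saved under pics/ and viewed, at most 12 in all, crops included, and the job is handed in when it is done.

Besides the shell and the picture viewer there is one more tool, called after ">>>" as a command line: name --argument value ..., lists and objects as JSON in quotes. move_arm: Moves the arm, as the interface text tells. Its arguments: {"type":"object","properties":{"increments":{"type":"array","items":{"type":"array"}},"hand":{"type":"number"}},"required":["increments"]}

```bash
mkdir -p pics; python3 - <<'E'
from workcell import manip, optics
import cv2,numpy as np,pickle
for n in("side","top"):
    c=optics.read_camera(n); pickle.dump(c,open(f"{n}0.pkl","wb"))
    cv2.imwrite(f"pics/{n}0.png",cv2.resize(c["img"][:,:,::-1],(784,588),interpolation=cv2.INTER_CUBIC))
    print({k:v for k,v in c.items() if k!="img"})
s=manip.sense(); print(s["t"],s["tool_pos"],s["eef_rot"],s["ft_force"])
E
```

```text
{'fx': 415.811449026061, 'fy': 415.811449026061, 'cx': 285.69187372651743, 'cy': 210.65574436586417, 'world_from_camera': array([[-9.88818623e-01,  6.28378930e-02, -1.35237311e-01,
         3.85689956e+02],
       [-1.48435104e-01, -5.01768110e-01,  8.52171218e-01,
         8.35941067e+02],
       [-1.43091262e-02,  8.62716734e-01,  5.05485000e-01,
         6.67543957e+02],
       [ 0.00000000e+00,  0.00000000e+00,  0.00000000e+00,
         1.00000000e+00]])}
{'fx': 408.69828484612674, 'fy': 408.69828484612674, 'cx': 278.79785532943714, 'cy': 211.22579957628784, 'world_from_camera': array([[ 2.23458652e-04,  9.83566223e-01, -1.80547598e-01,
         3.42970521e+02],
       [-9.99939477e-01,  2.20573529e-03,  1.07785516e-02,
        -4.76542358e+01],
       [ 1.09996595e-02,  1.80534262e-01,  9.83507187e-01,
         1.13539813e+03],
       [ 0.00000000e+00,  0.00000000e+00,  0.00000000e+00,
         1.00000000e+00]])}
0.1 [174.57903349 651.49378493 221.80934754] [-1.79909800e+02  8.51870661e-03  1.65003521e+02] [-0.07941109 -0.47203184 -0.14384211]
```

View pics/side0.png

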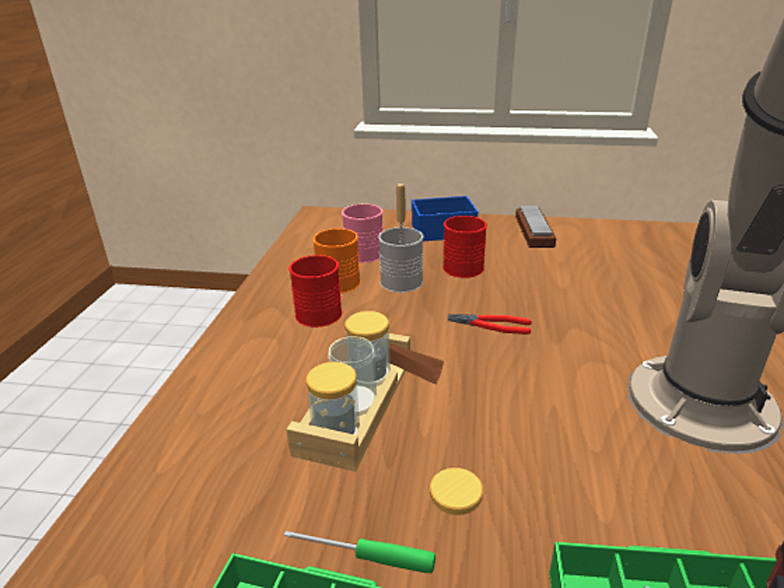

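View pics/top0.png

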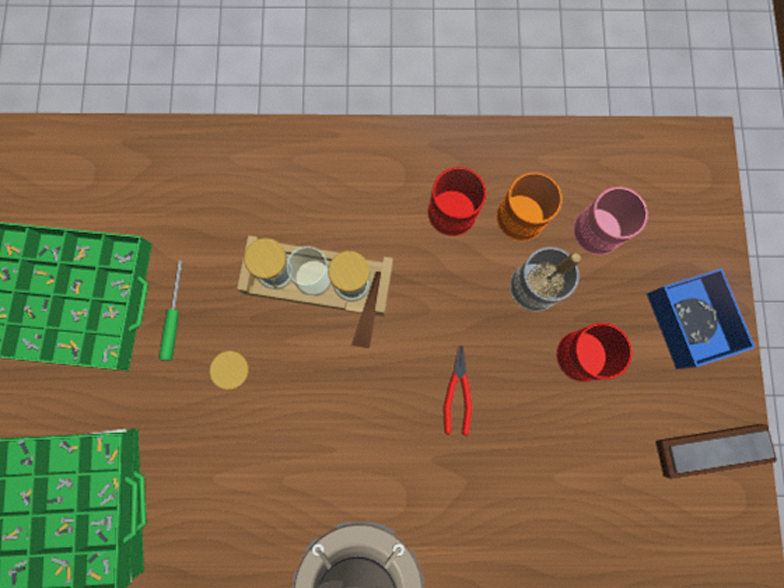

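Candidates (top view): grey tin with the brush at (545,278), against red (457,200), red (594,352), orange (529,206) and pink (610,220), so I choose the grey one. The open jar is the middle one at (308,270), between the brass-lidded jars at (267,258) and (350,270). The wedge is at (367,312). Next is one close crop to check.

```bash
cat > h.py <<'E'
import numpy as np,cv2,pickle
def P(c,u,v,z):
    "native pixel -> world at height z"
    T=c["world_from_camera"]; d=T[:3,:3]@np.array([(u-c["cx"])/c["fx"],-(v-c["cy"])/c["fy"],-1])
    o=T[:3,3]; return o+d*(z-o[2])/d[2]
def proj(c,p):
    T=c["world_from_camera"]; q=T[:3,:3].T@(np.asarray(p,float)-T[:3,3])
    return np.array([c["cx"]+c["fx"]*q[0]/-q[2], c["cy"]-c["fy"]*q[1]/-q[2]])
def tri(cs,uvs):
    A=np.zeros((3,3));b=np.zeros(3)
    for c,(u,v) in zip(cs,uvs):
        o=c["world_from_camera"][:3,3]; d=P(c,u,v,0)-o; d/=np.linalg.norm(d); M=np.eye(3)-np.outer(d,d); A+=M;b+=M@o
    return np.linalg.solve(A,b)
def crop(c,u,v,w,h,k):
    return cv2.resize(np.ascontiguousarray(c["img"][v:v+h,u:u+w,::-1]),(w*k,h*k),interpolation=cv2.INTER_CUBIC)
E
python3 - <<'E'
from h import *
t=pickle.load(open("top0.pkl","rb"));s=pickle.load(open("side0.pkl","rb"))
a=np.hstack([crop(t,165,162,133,100,3),crop(t,340,160,133,100,3)])
b=np.hstack([crop(s,190,215,133,125,3)[:300],crop(s,240,120,133,100,3)])
cv2.imwrite("pics/c1.png",np.vstack([a,b]))
E
```

```text
(no output)
```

View pics/c1.png

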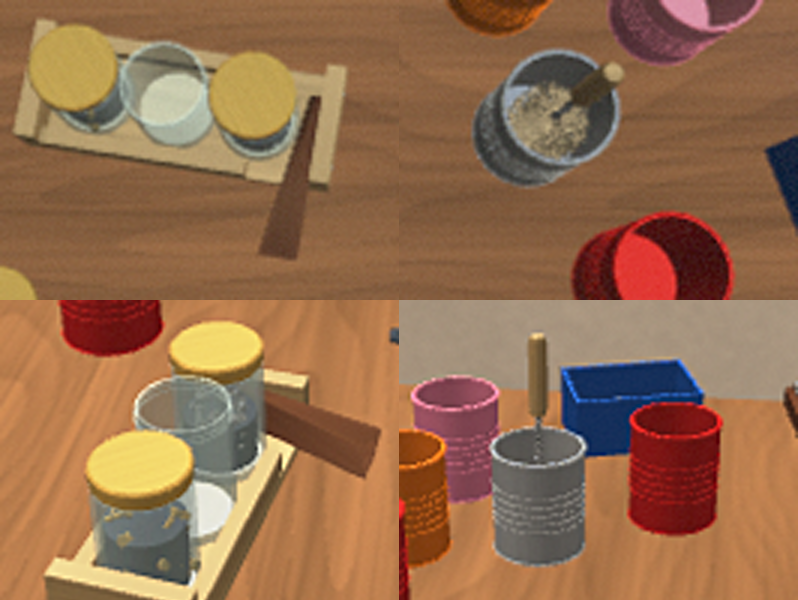

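```bash
python3 - <<'E'
from h import *
np.set_printoptions(precision=1,suppress=True)
t=pickle.load(open("top0.pkl","rb"));s=pickle.load(open("side0.pkl","rb"))
T=lambda x,y,z:P(t,165+x/3,162+y/3,z)
c={k:T(*v,57) for k,v in dict(LT=(37,20),LB=(15,135),RT=(347,68),RB=(329,187)).items()}
for k,v in c.items():print(k,v)
print("len",np.linalg.norm(c["LT"]-c["RT"]),np.linalg.norm(c["LB"]-c["RB"]),"wid",np.linalg.norm(c["LT"]-c["LB"]),np.linalg.norm(c["RT"]-c["RB"]))
ctr=sum(c.values())/4
yax=(c["LT"]-c["RT"]+c["LB"]-c["RB"]); yaw=np.degrees(np.arctan2(-yax[0],yax[1])); print("rack",ctr,yaw)
R=cv2.getRotationMatrix2D((0,0),-yaw,1)[:,:2]
w=[T(260,253,42),T(296,259,42),T(308,96,42),T(320,97,42)]
for p in w: print("wedge",p,"in rack",R.T@(p-ctr)[:2])
jr=tri([t,s],[(165+166/3,162+92/3),(190+183/3,215+108/3)]);print("jar rim",T(166,92,122),jr,"rack",R.T@(T(166,92,122)-ctr)[:2])
print("lids",[R.T@(T(*q,126)-ctr)[:2] for q in((74,68),(253,95))])
U=lambda x,y,z:P(t,340+(x-399)/3,160+y/3,z)
print("tin",U(561,107,119), tri([t,s],[(340+161/3,160+107/3),(240+140/3,120+148/3)]))
print("handle top",tri([t,s],[(340+214/3,160+72/3),(240+138/3,120+36/3)]),U(613,72,236))
# handle bottom: (572,100) top ; side (537,412)
print("handle bot",tri([t,s],[(340+173/3,160+103/3),(240+138/3,120+112/3)]))
E
```

```text
LT [658.3 217.3  57. ]
LB [551.8 232.1  57. ]
RT [614.3 -64.5  57. ]
RB [505.4 -48.5  57. ]
len 285.2617612892566 284.4000341078175 wid 107.56053870894691 110.07870213996786
rack [582.4  84.1  57. ] -9.139742479147348
wedge [448.   12.9  42. ] in rack [-121.4  -91.6]
wedge [442.7 -19.2  42. ] in rack [-121.6 -124.2]
wedge [591.6 -29.1  42. ] in rack [  27.  -110.3]
wedge [590.7 -40.1  42. ] in rack [  27.9 -121.3]
jar rim [576.6  89.7 122. ] [581.8  91.2 113.4] rack [-6.7  4.5]
lids [array([ 0.4, 84.3]), array([  1.8, -68.9])]
tin [ 570.6 -353.1  119. ] [ 570.4 -353.6  114.4]
handle top [ 571.  -358.9  235.9] [ 571.7 -358.8  236. ]
handle bot [ 568.1 -351.3  155.7]
```

The close crop confirms the grey tin with the brush, handle top at (613,72), and the open jar in the middle of the rack. Sizes check: the rack measures 285 x 108 mm and the brush top is at 236 mm. The wedge butt is at about (445,-3), so it needs about 43 mm of travel. I'll move there with the gripper shut.

>>> move_arm --hand 1 --increments '[[[-0.36, -0.46, 0], [0, 0, -0.65]], [[-0.36, -0.46, 0], [0, 0, -0.65]], [[-0.36, -0.46, 0], [0, 0, 0]], [[-0.36, -0.46, 0], [0, 0, 0]], [[-0.36, -0.46, 0], [0, 0, 0]]]'

```text
t: 0.6
tool_pos: [282.0, 442.4, 222.3]
eef_rot: [-180.0, -0.0, 171.0]
ft_force: [0.9, 0.3, 0.4]
grip_width: 51.7
finger_force: 0.0
```

>>> move_arm --increments '[[[-0.36, -0.46, 0], [0, 0, 0]], [[-0.36, -0.46, 0], [0, 0, 0]], [[-0.36, -0.46, 0], [0, 0, 0]], [[-0.36, -0.46, 0], [0, 0, 0]], [[-0.36, -0.46, 0], [0, 0, 0]]]'

```text
t: 1.1
tool_pos: [395.2, 238.1, 222.6]
eef_rot: [180.0, -0.0, 171.0]
ft_force: [0.9, 0.3, 0.5]
grip_width: 11.4
finger_force: 0.0
```

>>> move_arm --increments '[[[-0.16, -0.55, 0], [0, 0, 0]], [[-0.16, -0.55, 0], [0, 0, 0]], [[-0.16, -0.55, 0], [0, 0, 0]], [[-0.16, -0.55, 0], [0, 0, 0]], [[-0.16, -0.55, 0], [0, 0, 0]]]'

```text
t: 1.6
tool_pos: [423.1, 10.9, 222.7]
eef_rot: [180.0, 0.0, 171.0]
ft_force: [1.1, 0.5, -0.6]
grip_width: 0.4
finger_force: 0.0
```

>>> move_arm --increments '[[[0, 0, 0.3], [0, 0, 0]], [[0, 0, 0.5], [0, 0, 0]], [[0, 0, 0.5], [0, 0, 0]], [[0, 0, 0.3], [0, 0, 0]], [[0, 0, 0], [0, 0, 0]]]'

```text
t: 2.1
tool_pos: [420.8, 12.2, 92.1]
eef_rot: [-179.8, -0.3, 170.9]
ft_force: [-0.1, -0.7, 0.3]
grip_width: 0.4
finger_force: 0.0
```

>>> move_arm --increments '[[[-0.02, -0.07, 0.3], [0, 0, 0]], [[-0.01, -0.07, 0.3], [0, 0, 0]], [[0, 0, 0.2], [0, 0, 0]], [[0, 0, 0.1], [0, 0, 0]], [[0, 0, 0], [0, 0, 0]]]'

```text
t: 2.6
tool_pos: [424.2, 1.5, 22.8]
eef_rot: [180.0, -0.0, 171.0]
ft_force: [-0.5, -0.6, -0.5]
grip_width: 0.4
finger_force: 0.0
```

```bash
python3 - <<'E'
from workcell import optics
from h import *
t=optics.read_camera("top");s=optics.read_camera("side")
cv2.imwrite("pics/c2.png",np.hstack([crop(t,200,150,100,150,4),crop(s,240,200,100,150,4)]))
E
```

```text
(no output)
```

View pics/c2.png

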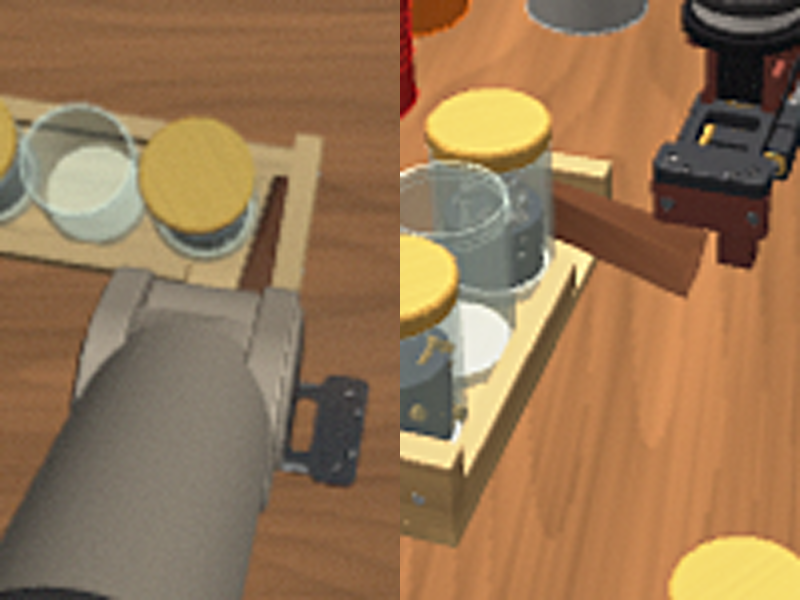

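The fingers, at (735,250) in the right half, stand just behind the wedge butt at (690,270). The jar row is undisturbed. Next I push along tool -x.

>>> move_arm --increments '[[[-0.1, 0, 0], [0, 0, 0]], [[-0.1, 0, 0], [0, 0, 0]], [[-0.1, 0, 0], [0, 0, 0]], [[-0.1, 0, 0], [0, 0, 0]], [[-0.1, 0, 0], [0, 0, 0]]]'

```text
t: 3.2
tool_pos: [463.5, -5.1, 22.6]
eef_rot: [-180.0, -0.1, 171.0]
ft_force: [-2.7, 0.4, 1.8]
grip_width: 0.4
finger_force: 1.6
```

>>> move_arm --increments '[[[-0.04, 0, 0], [0, 0, 0]], [[-0.03, 0, 0], [0, 0, 0]], [[-0.03, 0, 0], [0, 0, 0]], [[-0.02, 0, 0], [0, 0, 0]], [[0, 0, 0], [0, 0, 0]]]'

```text
t: 3.7
tool_pos: [470.5, -6.3, 22.1]
eef_rot: [-180.0, -0.3, 171.0]
ft_force: [-6.8, 1.4, 3.8]
grip_width: 0.4
finger_force: 3.3
```

>>> move_arm --increments '[[[-0.03, 0, 0], [0, 0, 0]], [[-0.03, 0, 0], [0, 0, 0]], [[-0.02, 0, 0], [0, 0, 0]], [[-0.02, 0, 0], [0, 0, 0]], [[0, 0, 0], [0, 0, 0]]]'

```text
t: 4.2
tool_pos: [476.1, -7.3, 21.6]
eef_rot: [-180.0, -0.5, 171.0]
ft_force: [-10.4, 2.1, 6.6]
grip_width: 0.1
finger_force: 5.6
```

>>> move_arm --increments '[[[-0.03, 0, 0], [0, 0, 0]], [[-0.02, 0, 0], [0, 0, 0]], [[-0.02, 0, 0], [0, 0, 0]], [[-0.02, 0, 0], [0, 0, 0]], [[0, 0, 0], [0, 0, 0]]]'

```text
t: 4.7
tool_pos: [482.5, -8.4, 21.5]
eef_rot: [-180.0, -0.6, 171.0]
ft_force: [-12.5, 1.8, 7.9]
grip_width: 0.5
finger_force: 6.3
```

>>> move_arm --increments '[[[-0.03, 0, 0], [0, 0, 0]], [[-0.02, 0, 0], [0, 0, 0]], [[0, 0, 0], [0, 0, 0]], [[0, 0, 0], [0, 0, 0]], [[0, 0, 0], [0, 0, 0]]]'

```text
t: 5.2
tool_pos: [483.8, -8.7, 21.0]
eef_rot: [-180.0, -0.9, 171.0]
ft_force: [-17.4, 2.2, 10.2]
grip_width: 0.2
finger_force: 8.9
```

Jammed at 17 N: it barely moved with the last 4 mm commanded. Back off, rise and look.

>>> move_arm --increments '[[[0.1, 0, 0], [0, 0, 0]], [[0.25, 0, 0], [0, 0, 0]], [[0.05, 0, -0.5], [0, 0, 0]], [[0, 0, -0.6], [0, 0, 0]], [[0, 0, -0.6], [0, 0, 0]]]'

```text
t: 5.7
tool_pos: [460.5, -4.7, 160.2]
eef_rot: [-180.0, 0.0, 170.9]
ft_force: [0.7, 0.5, 0.7]
grip_width: 0.3
finger_force: 0.0
```

>>> move_arm --hand -1 --increments '[[[0, 0, -0.6], [0, 0, -0.98]], [[0, 0, -0.6], [0, 0, -0.98]], [[0, 0, -0.4], [0, 0, 0]], [[-0.18, -0.55, 0], [0, 0, 0]], [[-0.18, -0.55, 0], [0, 0, 0]]]'

```text
t: 6.2
tool_pos: [491.0, -92.6, 288.6]
eef_rot: [179.9, 0.3, -179.8]
ft_force: [1.7, 0.6, -0.4]
grip_width: 36.5
finger_force: 0.0
```

>>> move_arm --increments '[[[-0.18, -0.55, 0], [0, 0, 0]], [[-0.18, -0.55, 0], [0, 0, 0]], [[-0.18, -0.55, 0], [0, 0, 0]], [[-0.18, -0.55, 0], [0, 0, 0]], [[0, 0, 0], [0, 0, 0]]]'

```text
t: 6.7
tool_pos: [546.5, -275.9, 286.7]
eef_rot: [-179.7, 0.1, 179.5]
ft_force: [-0.4, -0.1, -0.2]
grip_width: 77.2
finger_force: 0.0
```

```bash
python3 - <<'E'
from workcell import optics
from h import *
t=optics.read_camera("top");s=optics.read_camera("side")
pickle.dump((t,s),open("w1.pkl","wb"))
a=np.hstack([crop(t,165,162,133,100,3),crop(t,340,140,133,100,3)])
b=np.hstack([crop(s,190,215,133,100,3),crop(s,240,80,133,100,3)])
cv2.imwrite("pics/c3.png",np.vstack([a,b]))
E
```

```text
(no output)
```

View pics/c3.png

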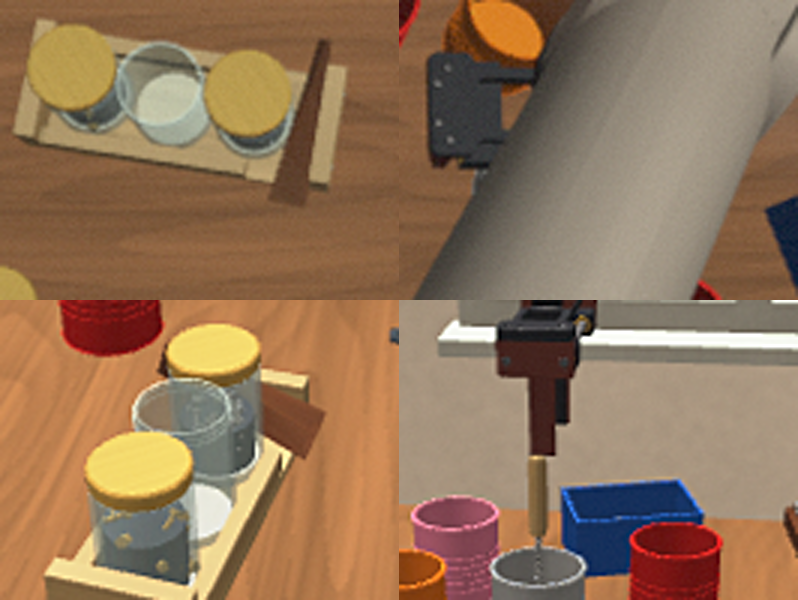

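The wedge is now deep in the rack, its butt at (290,203) top-left, with the row closed up. The gripper is still about 80 mm short of the brush in y. I'll quantify.

```bash
python3 - <<'E'
from h import *
np.set_printoptions(precision=1,suppress=True)
t,s=pickle.load(open("w1.pkl","rb"))
yaw=np.radians(-9.14);R=np.array([[np.cos(yaw),-np.sin(yaw)],[np.sin(yaw),np.cos(yaw)]]);o=np.array([582.4,84.1])
rk=lambda p:R.T@(p[:2]-o)
T=lambda x,y,z:P(t,165+x/3,162+y/3,z)
S=lambda x,y,z:P(s,190+x/3,215+(y-300)/3,z)
print("butt",rk(T(271,199,42)),rk(T(305,206,42)))
print("top: L,open,R",rk(T(71,67,126)),rk(T(163,93,122)),rk(T(248,93,126)))
# side: lid top ellipses: L center (139,467), R (214,350), rim (183,412)
print("side: L,open,R",rk(S(139,467,126)),rk(S(182,411,122)),rk(S(214,350,126)))
print("rack corner side (near inner?)")
print("tool tip side px->",240+(541-399)/3,80+(455-300)/3,"pred",proj(s,[546.5,-275.9,286.7]))
E
```

```text
butt [-71.9 -93. ] [ -73.3 -124.3]
top: L,open,R [ 0.9 87. ] [-7.9  6.9] [  2.8 -64.4]
side: L,open,R [-2.  95.8] [-3.9 21.3] [  0. -57.]
rack corner side (near inner?)
tool tip side px-> 287.3333333333333 131.66666666666666 pred [289.8 125. ]
```

```bash
python3 - <<'E'
from h import *
t,s=pickle.load(open("w1.pkl","rb"))
yaw=np.radians(-9.14);R=np.array([[np.cos(yaw),-np.sin(yaw)],[np.sin(yaw),np.cos(yaw)]]);o=np.array([582.4,84.1])
out=[]
for c,(u,v) in((t,(196,168)),(s,(225,232))):
    im=crop(c,u,v,50,50,8); im2=im.copy()
    for x,col in((0,(0,0,255)),(-6,(255,0,0))):
        a=np.linspace(0,2*np.pi,60); 
        for z,r in((122,38),(20,34)):
            q=[proj(c,[*(o+R@[x+r*np.cos(k),11+r*np.sin(k)]),z]) for k in a]
            cv2.polylines(im2,[np.int32((np.array(q)-[u,v]+.5)*8)],True,col,1)
    out.append(np.vstack([cv2.resize(im,(300,300)),cv2.resize(im2,(300,300))]))
cv2.imwrite("pics/c4.png",np.hstack(out))
E
```

```text
(no output)
```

View pics/c4.png

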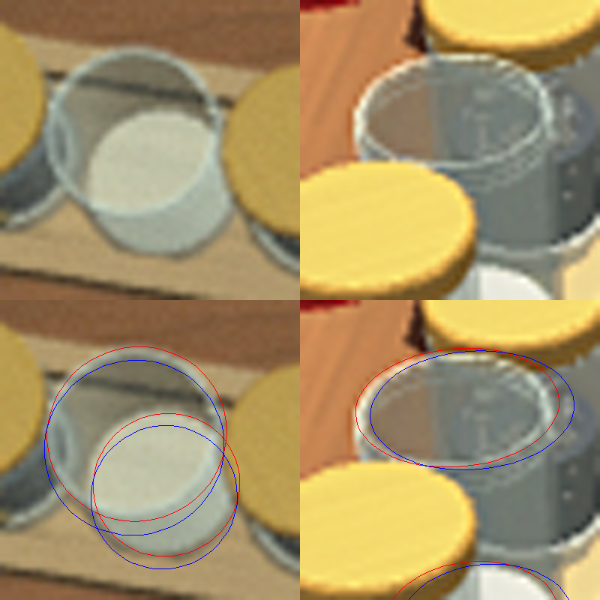

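>>> move_arm --increments '[[[-0.1, -0.33, 0], [0, 0, 0]], [[-0.1, -0.33, 0], [0, 0, 0]], [[-0.09, -0.33, 0], [0, 0, 0]], [[0, 0, 0], [0, 0, 0]], [[0, 0, 0], [0, 0, 0]]]'

```text
t: 7.3
tool_pos: [569.9, -346.6, 286.5]
eef_rot: [180.0, 0.0, 180.0]
ft_force: [-0.6, 0.3, -0.3]
grip_width: 87.9
finger_force: 0.0
```

Red (rack x=0, y=11) fits the rim well, so the open jar's axis is about (583.7,95). The gripper is over the brush, so I descend to grip height.

>>> move_arm --increments '[[[0, -0.1, 0.2], [0, 0, 0]], [[0, 0, 0.4], [0, 0, 0]], [[0, 0, 0.4], [0, 0, 0]], [[0, 0, 0.27], [0, 0, 0]], [[0, 0, 0.1], [0, 0, 0]]]'

```text
t: 7.8
tool_pos: [568.3, -353.4, 173.6]
eef_rot: [179.8, -0.2, -180.0]
ft_force: [0.1, 0.9, 0.0]
grip_width: 88.1
finger_force: 0.0
```

>>> move_arm --hand 1 --increments '[[[0, 0, 0], [0, 0, 0]], [[0, 0, 0], [0, 0, 0]], [[0, 0, 0], [0, 0, 0]], [[0, 0, 0], [0, 0, 0]], [[0, 0, 0], [0, 0, 0]]]'

```text
t: 8.3
tool_pos: [569.9, -356.0, 177.8]
eef_rot: [-180.0, 0.1, 179.9]
ft_force: [-0.7, 0.7, 0.3]
grip_width: 51.4
finger_force: 0.0
```

>>> move_arm --increments '[[[0, 0, 0], [0, 0, 0]], [[0, 0, 0], [0, 0, 0]], [[0, 0, 0], [0, 0, 0]], [[0, 0, 0], [0, 0, 0]], [[0, 0, 0], [0, 0, 0]]]'

```text
t: 8.8
tool_pos: [569.5, -355.7, 176.8]
eef_rot: [180.0, -0.0, 179.9]
ft_force: [0.0, 0.7, -0.6]
grip_width: 19.8
finger_force: 30.0
```

>>> move_arm --increments '[[[0, 0, -0.2], [0, 0, 0]], [[0, 0, -0.3], [0, 0, 0]], [[0, 0, -0.4], [0, 0, 0]], [[0, 0, -0.5], [0, 0, 0]], [[0, 0, -0.5], [0, 0, 0]]]'

```text
t: 9.3
tool_pos: [569.2, -355.8, 331.6]
eef_rot: [-180.0, 0.0, 179.9]
ft_force: [0.8, -0.5, -0.2]
grip_width: 19.8
finger_force: 30.0
```

>>> move_arm --increments '[[[0, 0, -0.1], [0, 0, 0]], [[0, 0, 0], [0, 0, 0]], [[0, 0, 0], [0, 0, 0]], [[0, 0, 0], [0, 0, 0]], [[0, 0, 0], [0, 0, 0]]]'

```text
t: 9.8
tool_pos: [569.1, -355.3, 335.4]
eef_rot: [179.9, -0.1, 179.9]
ft_force: [-0.3, 0.4, -1.3]
grip_width: 19.7
finger_force: 30.0
```

```bash
python3 - <<'E'
from workcell import optics,manip
from h import *
t=optics.read_camera("top");s=optics.read_camera("side")
pickle.dump((t,s),open("w2.pkl","wb"))
p=manip.sense()["tool_pos"];print(p)
b=crop(s,240,60,133,150,4)
for z in(19,-174): 
    q=(proj(s,[p[0],p[1],p[2]+z])-[240,60]+.5)*4; cv2.drawMarker(b,tuple(int(i) for i in q),(0,0,255),0,12,1)
cv2.imwrite("pics/c5.png",b)
E
```

```text
[ 569.3178967  -355.52319595  336.00648025]
```

View pics/c5.png

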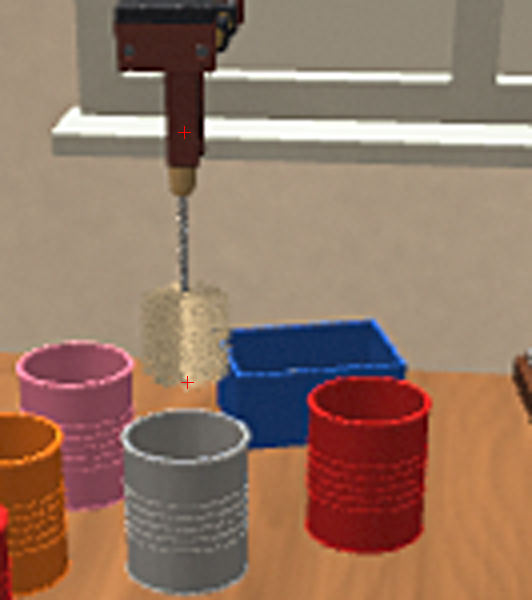

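The brush came out clean and near vertical, its bristle end at (185,383), right on the predicted mark. The tin still stands. Next I carry it over the jar.

>>> move_arm --increments '[[[-0.02, 0.3, 0], [0, 0, 0]], [[-0.02, 0.5, 0], [0, 0, 0]], [[-0.02, 0.55, 0], [0, 0, 0]], [[-0.02, 0.55, 0], [0, 0, 0]], [[-0.02, 0.55, 0], [0, 0, 0]]]'

```text
t: 10.4
tool_pos: [577.5, -158.2, 336.7]
eef_rot: [180.0, -0.0, 179.9]
ft_force: [1.1, 1.7, -0.3]
grip_width: 19.6
finger_force: 30.0
```

>>> move_arm --increments '[[[-0.02, 0.55, 0], [0, 0, 0]], [[-0.02, 0.55, 0], [0, 0, 0]], [[-0.02, 0.55, 0], [0, 0, 0]], [[-0.02, 0.55, 0], [0, 0, 0]], [[0, 0.55, 0], [0, 0, 0]]]'

```text
t: 10.9
tool_pos: [584.2, 61.9, 336.9]
eef_rot: [-180.0, -0.0, 179.9]
ft_force: [1.1, 0.4, -1.7]
grip_width: 19.7
finger_force: 30.0
```

>>> move_arm --increments '[[[0, 0.3, 0], [0, 0, 0]], [[0, 0.15, 0], [0, 0, 0]], [[0, 0, 0], [0, 0, 0]], [[0, 0, 0], [0, 0, 0]], [[0, 0, 0], [0, 0, 0]]]'

```text
t: 11.4
tool_pos: [584.6, 93.7, 337.2]
eef_rot: [-180.0, 0.0, 179.7]
ft_force: [-0.5, 0.1, -0.9]
grip_width: 19.9
finger_force: 30.0
```

```bash
python3 - <<'E'
from workcell import optics,manip
from h import *
t=optics.read_camera("top");s=optics.read_camera("side")
pickle.dump((t,s),open("w3.pkl","wb"))
p=manip.sense()["tool_pos"];print(p)
def circ(c,im,u,v,k,x,y,z,r,col):
    q=np.array([proj(c,[x+r*np.cos(a),y+r*np.sin(a),z]) for a in np.linspace(0,6.3,60)]); cv2.polylines(im,[np.int32((q-[u,v]+.5)*k)],True,col,1)
o=[]
for c,u,v in((s,210,140),(t,180,140)):
    b=crop(c,u,v,80,120,5)
    circ(c,b,u,v,5,p[0],p[1],p[2]-174,34.5,(0,0,255)); circ(c,b,u,v,5,583.7,95,122,38,(255,0,0)); o.append(b)
cv2.imwrite("pics/c6.png",np.hstack(o))
E
```

```text
[584.61464487  94.24402794 337.24627942]
```

View pics/c6.png

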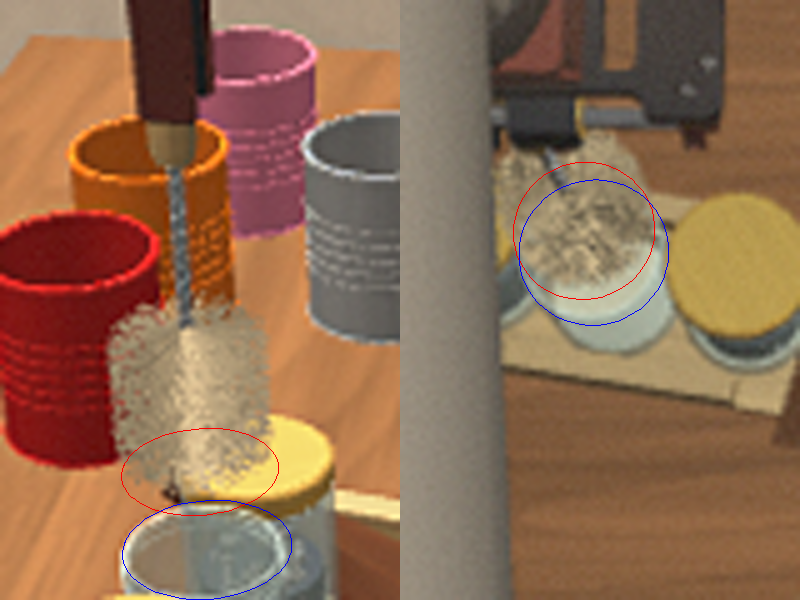

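The brush hangs just above the open jar. Bristle end (195,465) against rim (203,555) in the side view leaves it about 2 mm to +x, so I correct by that and lower it.

>>> move_arm --increments '[[[0.025, 0.01, 0.15], [0, 0, 0]], [[0, 0, 0.2], [0, 0, 0]], [[0, 0, 0.2], [0, 0, 0]], [[0, 0, 0.1], [0, 0, 0]], [[0, 0, 0.1], [0, 0, 0]]]'

```text
t: 12.0
tool_pos: [583.0, 97.2, 276.8]
eef_rot: [180.0, 0.1, 179.9]
ft_force: [0.9, -0.3, 3.5]
grip_width: 19.7
finger_force: 30.0
```

>>> move_arm --increments '[[[0, 0, 0.1], [0, 0, 0]], [[0, 0, 0.1], [0, 0, 0]], [[0, 0, 0.1], [0, 0, 0]], [[0, 0, 0.1], [0, 0, 0]], [[0, 0, 0.1], [0, 0, 0]]]'

```text
t: 12.5
tool_pos: [583.1, 97.3, 237.1]
eef_rot: [180.0, 0.1, 180.0]
ft_force: [1.0, 1.5, 3.8]
grip_width: 19.7
finger_force: 30.0
```

>>> move_arm --increments '[[[0, 0, 0.15], [0, 0, 0]], [[0, 0, 0.15], [0, 0, 0]], [[0, 0, 0.1], [0, 0, 0]], [[0, 0, 0.05], [0, 0, 0]], [[0, 0, 0], [0, 0, 0]]]'

```text
t: 13.0
tool_pos: [582.2, 97.3, 200.0]
eef_rot: [-180.0, -0.1, 179.9]
ft_force: [3.6, 3.0, -4.0]
grip_width: 19.3
finger_force: 30.0
```

>>> move_arm --increments '[[[0, 0, 0.03], [0, 0, 0]], [[0, 0, 0.02], [0, 0, 0]], [[0, 0, 0], [0, 0, 0]], [[0, 0, 0], [0, 0, 0]], [[0, 0, 0], [0, 0, 0]]]'

```text
t: 13.5
tool_pos: [582.3, 97.2, 197.0]
eef_rot: [180.0, -0.0, 179.9]
ft_force: [3.3, 2.6, -0.8]
grip_width: 19.3
finger_force: 30.0
```

```bash
python3 - <<'E'
from workcell import optics,manip
from h import *
t=optics.read_camera("top");s=optics.read_camera("side")
x=manip.sense();print(x["tool_pos"],x["ft_force"],x["moment"])
cv2.imwrite("pics/c7.png",np.hstack([crop(s,200,180,80,120,5),crop(t,170,150,80,120,5)]))
E
```

```text
[582.34442018  97.15607881 196.94080355] [ 3.43601445  3.11523357 -1.7594893 ] [ 1.07419205 -1.07707542  0.08933988]
```

View pics/c7.png

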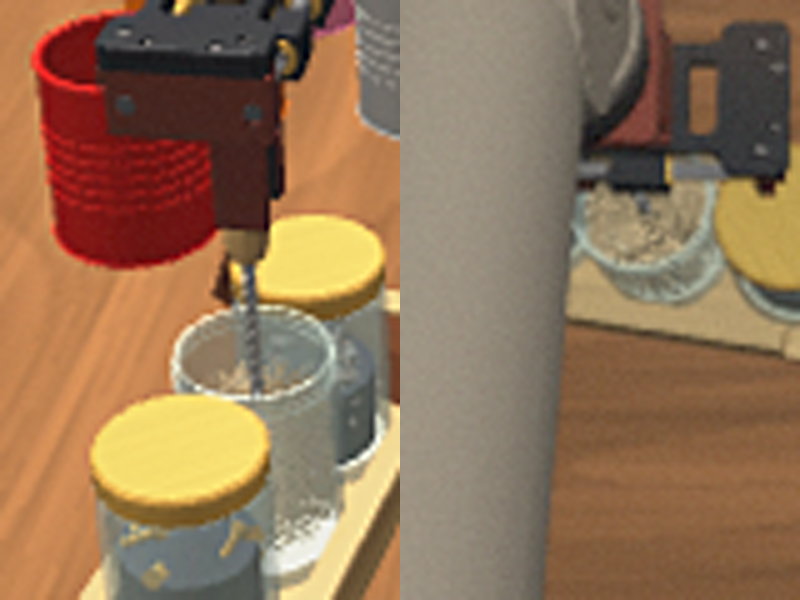

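The brush is in the jar, bristles nearly at the floor (300,530), and the jar is upright. I'll ease off the side load a little and press to the floor.

>>> move_arm --increments '[[[-0.02, 0.015, 0.02], [0, 0, 0]], [[0, 0, 0.02], [0, 0, 0]], [[0, 0, 0.01], [0, 0, 0]], [[0, 0, 0], [0, 0, 0]], [[0, 0, 0], [0, 0, 0]]]'

```text
t: 14.1
tool_pos: [583.5, 97.5, 193.8]
eef_rot: [-180.0, -0.1, 179.9]
ft_force: [-2.4, 0.3, 8.4]
grip_width: 19.6
finger_force: 30.0
```

Floor contact at TCP z ≈ 194, as computed. Next, the strokes between 196 and 260.

>>> move_arm --increments '[[[0, 0, -0.2], [0, 0, 0]], [[0, 0, -0.3], [0, 0, 0]], [[0, 0, -0.25], [0, 0, 0]], [[0, 0, -0.1], [0, 0, 0]], [[0, 0, 0], [0, 0, 0]]]'

```text
t: 14.6
tool_pos: [583.5, 97.6, 261.2]
eef_rot: [-180.0, -0.1, 179.9]
ft_force: [-1.3, 0.3, 0.7]
grip_width: 19.5
finger_force: 30.0
```

>>> move_arm --increments '[[[0, 0, 0.2], [0, 0, 0]], [[0, 0, 0.3], [0, 0, 0]], [[0, 0, 0.2], [0, 0, 0]], [[0, 0, 0.11], [0, 0, 0]], [[0, 0, 0], [0, 0, 0]]]'

```text
t: 15.1
tool_pos: [583.3, 97.5, 194.7]
eef_rot: [-179.9, -0.1, 179.9]
ft_force: [1.0, 0.6, -1.6]
grip_width: 19.8
finger_force: 30.0
```

>>> move_arm --increments '[[[0, 0, 0.02], [0, 0, 0]], [[0, 0, 0], [0, 0, 0]], [[0, 0, 0], [0, 0, 0]], [[0, 0, 0], [0, 0, 0]], [[0, 0, -0.02], [0, 0, 0]]]'

```text
t: 15.6
tool_pos: [583.6, 97.7, 196.1]
eef_rot: [-180.0, -0.1, 179.9]
ft_force: [-1.4, -1.9, -1.3]
grip_width: 19.6
finger_force: 30.0
```

>>> move_arm --increments '[[[0, 0, -0.2], [0, 0, 0]], [[0, 0, -0.3], [0, 0, 0]], [[0, 0, -0.2], [0, 0, 0]], [[0, 0, -0.11], [0, 0, 0]], [[0, 0, 0], [0, 0, 0]]]'

```text
t: 16.1
tool_pos: [584.3, 97.8, 262.1]
eef_rot: [180.0, 0.1, 179.9]
ft_force: [-2.1, -2.7, -0.3]
grip_width: 19.4
finger_force: 30.0
```

>>> move_arm --increments '[[[0, 0, 0.2], [0, 0, 0]], [[0, 0, 0.3], [0, 0, 0]], [[0, 0, 0.2], [0, 0, 0]], [[0, 0, 0.12], [0, 0, 0]], [[0, 0, 0], [0, 0, 0]]]'

```text
t: 16.6
tool_pos: [584.0, 97.8, 194.2]
eef_rot: [-179.9, -0.0, 179.9]
ft_force: [-0.2, -2.9, -1.2]
grip_width: 19.8
finger_force: 30.0
```

>>> move_arm --increments '[[[0, 0, 0.02], [0, 0, 0]], [[0, 0, 0], [0, 0, 0]], [[0, 0, 0], [0, 0, 0]], [[0, 0, 0], [0, 0, 0]], [[0, 0, -0.02], [0, 0, 0]]]'

```text
t: 17.1
tool_pos: [584.0, 97.9, 195.5]
eef_rot: [-180.0, 0.0, 179.9]
ft_force: [0.5, -4.4, -1.2]
grip_width: 20.0
finger_force: 30.0
```

>>> move_arm --increments '[[[0, 0, -0.2], [0, 0, 0]], [[0, 0, -0.3], [0, 0, 0]], [[0, 0, -0.25], [0, 0, 0]], [[0, 0, -0.1], [0, 0, 0]], [[0, 0, 0], [0, 0, 0]]]'

```text
t: 17.6
tool_pos: [584.2, 98.2, 264.3]
eef_rot: [180.0, 0.1, 180.0]
ft_force: [-0.5, -3.0, -1.5]
grip_width: 19.7
finger_force: 30.0
```

Three strokes done. I withdraw and return to the tin.

>>> move_arm --increments '[[[0, 0, -0.2], [0, 0, 0]], [[0, 0, -0.25], [0, 0, 0]], [[0, 0, -0.25], [0, 0, 0]], [[0, 0, -0.23], [0, 0, 0]], [[0, 0, 0], [0, 0, 0]]]'

```text
t: 18.1
tool_pos: [585.3, 100.0, 339.4]
eef_rot: [179.8, 0.2, -180.0]
ft_force: [0.5, 0.1, -1.1]
grip_width: 19.6
finger_force: 30.0
```

>>> move_arm --increments '[[[0.02, -0.3, 0], [0, 0, 0]], [[0.02, -0.5, 0], [0, 0, 0]], [[0.02, -0.55, 0], [0, 0, 0]], [[0.02, -0.55, 0], [0, 0, 0]], [[0.02, -0.55, 0], [0, 0, 0]]]'

```text
t: 18.6
tool_pos: [575.5, -98.1, 336.1]
eef_rot: [179.9, -0.0, -180.0]
ft_force: [1.3, 0.2, -1.7]
grip_width: 19.6
finger_force: 30.0
```

>>> move_arm --increments '[[[0.02, -0.55, 0], [0, 0, 0]], [[0.02, -0.55, 0], [0, 0, 0]], [[0.02, -0.55, 0], [0, 0, 0]], [[0.02, -0.55, 0], [0, 0, 0]], [[0, -0.55, 0], [0, 0, 0]]]'

```text
t: 19.1
tool_pos: [569.4, -318.3, 335.9]
eef_rot: [179.9, -0.0, -180.0]
ft_force: [1.0, -0.3, 0.0]
grip_width: 19.8
finger_force: 30.0
```

>>> move_arm --increments '[[[0, -0.3, 0], [0, 0, 0]], [[0, -0.15, 0], [0, 0, 0]], [[0, 0, 0], [0, 0, 0]], [[0, 0, 0], [0, 0, 0]], [[0, 0, 0], [0, 0, 0]]]'

```text
t: 19.6
tool_pos: [570.2, -351.4, 337.5]
eef_rot: [179.9, 0.0, -179.9]
ft_force: [0.4, -0.8, -1.2]
grip_width: 19.7
finger_force: 30.0
```

```bash
python3 - <<'E'
from workcell import optics,manip
from h import *
t=optics.read_camera("top");s=optics.read_camera("side")
p=manip.sense()["tool_pos"];print(p)
k=4;o=[]
for c,u,v in((s,240,100),(t,330,130)):
    b=crop(c,u,v,100,120,k)
    for (x,y,z,r,col) in((p[0],p[1],p[2]-174,34.5,(0,0,255)),(570.6,-353,119,49.5,(255,0,0))):
        q=np.array([proj(c,[x+r*np.cos(a),y+r*np.sin(a),z]) for a in np.linspace(0,6.3,60)]); cv2.polylines(b,[np.int32((q-[u,v]+.5)*k)],True,col,1)
    o.append(b)
cv2.imwrite("pics/c8.png",np.hstack(o))
E
```

```text
[ 570.02665951 -351.93524659  337.86408711]
```

View pics/c8.png

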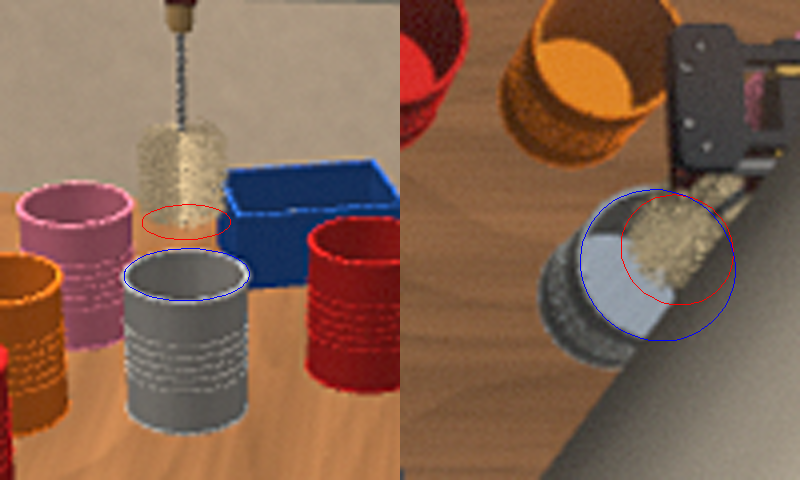

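The bristle end sits over the tin's mouth in both views: the tin matches the blue circle, and the brush at (183,225) lines up with the tin axis at (186,275). I lower and release.

>>> move_arm --increments '[[[0.025, -0.01, 0.3], [0, 0, 0]], [[0, 0, 0.4], [0, 0, 0]], [[0, 0, 0.4], [0, 0, 0]], [[0, 0, 0.3], [0, 0, 0]], [[0, 0, 0.2], [0, 0, 0]]]'

```text
t: 20.2
tool_pos: [567.1, -352.9, 208.0]
eef_rot: [179.9, -0.1, -180.0]
ft_force: [-0.4, -0.9, -0.3]
grip_width: 19.5
finger_force: 30.0
```

>>> move_arm --increments '[[[0, 0, 0.2], [0, 0, 0]], [[0, 0, 0.16], [0, 0, 0]], [[0, 0, 0], [0, 0, 0]], [[0, 0, 0], [0, 0, 0]], [[0, 0, 0], [0, 0, 0]]]'

```text
t: 20.7
tool_pos: [567.7, -355.1, 182.1]
eef_rot: [-179.9, 0.1, 179.9]
ft_force: [0.2, 0.2, -0.8]
grip_width: 19.5
finger_force: 30.0
```

>>> move_arm --increments '[[[0, 0, 0.04], [0, 0, 0]], [[0, 0, 0.02], [0, 0, 0]], [[0, 0, 0], [0, 0, 0]], [[0, 0, 0], [0, 0, 0]], [[0, 0, 0], [0, 0, 0]]]'

```text
t: 21.2
tool_pos: [567.2, -354.6, 176.3]
eef_rot: [-180.0, 0.0, 179.9]
ft_force: [-0.0, 0.9, -1.7]
grip_width: 19.6
finger_force: 30.0
```

>>> move_arm --hand -1 --increments '[[[0, 0, 0], [0, 0, 0]], [[0, 0, 0], [0, 0, 0]], [[0, 0, 0], [0, 0, 0]], [[0, 0, 0], [0, 0, 0]], [[0, 0, 0], [0, 0, 0]]]'

```text
t: 21.7
tool_pos: [567.2, -354.6, 176.3]
eef_rot: [-180.0, 0.0, 179.9]
ft_force: [0.2, -0.6, 0.6]
grip_width: 56.1
finger_force: 0.0
```

>>> move_arm --increments '[[[0, 0, 0], [0, 0, 0]], [[0, 0, 0], [0, 0, 0]], [[0, 0, 0], [0, 0, 0]], [[0, 0, 0], [0, 0, 0]], [[0, 0, 0], [0, 0, 0]]]'

```text
t: 22.2
tool_pos: [567.2, -354.6, 176.2]
eef_rot: [180.0, -0.0, 179.9]
ft_force: [0.0, 0.5, -0.0]
grip_width: 87.7
finger_force: 0.0
```

>>> move_arm --increments '[[[0, 0, -0.2], [0, 0, 0]], [[0, 0, -0.4], [0, 0, 0]], [[0, 0, -0.5], [0, 0, 0]], [[0, 0, -0.5], [0, 0, 0]], [[0, 0, -0.4], [0, 0, 0]]]'

```text
t: 22.7
tool_pos: [567.2, -355.2, 340.3]
eef_rot: [-179.9, 0.2, 179.9]
ft_force: [0.5, 0.2, 0.5]
grip_width: 87.9
finger_force: 0.0
```

>>> move_arm --increments '[[[0.5, 0.2, 0], [0, 0, 0]], [[0.5, 0.2, 0], [0, 0, 0]], [[0, 0, 0], [0, 0, 0]], [[0, 0, 0], [0, 0, 0]], [[0, 0, 0], [0, 0, 0]]]'

```text
t: 23.2
tool_pos: [488.4, -322.6, 337.2]
eef_rot: [-180.0, 0.1, 180.0]
ft_force: [-0.4, 0.4, 0.2]
grip_width: 87.4
finger_force: 0.0
```

```bash
python3 - <<'E'
from workcell import optics
from h import *
t=optics.read_camera("top");s=optics.read_camera("side")
a=np.hstack([crop(t,165,162,133,100,3),crop(t,340,140,133,100,3)])
b=np.hstack([crop(s,190,215,133,100,3),crop(s,240,110,133,100,3)])
cv2.imwrite("pics/c9.png",np.vstack([a,b]))
E
```

```text
(no output)
```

View pics/c9.png

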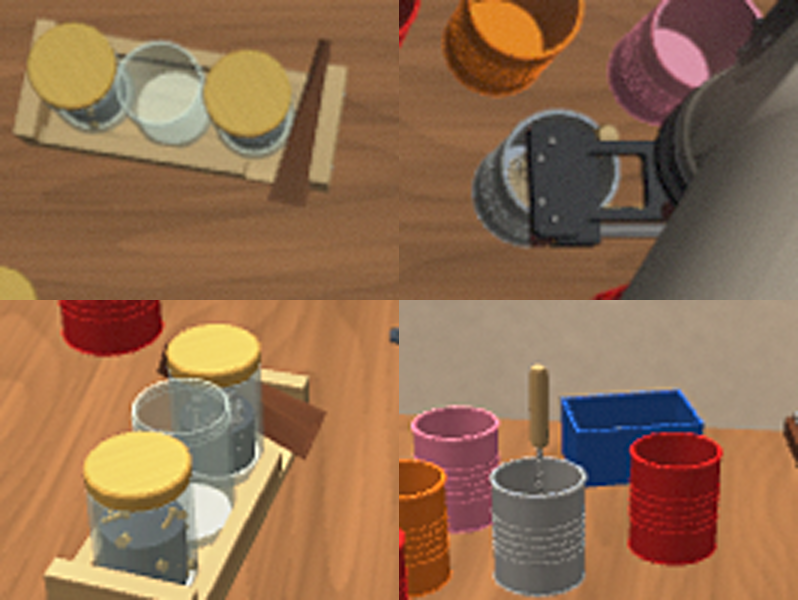

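The final picture shows the brush standing in the upright tin, handle at (538,400). The jars are upright, the wedge is still in at (290,203), and the arm is clear. I'm handing in.

```bash
python3 -c "
from workcell import manip
print(manip.close_job())"
```

```text
the job is handed in; nothing more can be done
None
```

I jammed the wedge tight, scrubbed the open jar with three full strokes and stood the brush back in its tin; the job is handed in, but no verdict came back.

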